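# Seat the keyed egg disc on the candling lamp

## Robot

A 7-joint arm with a two-finger parallel gripper is mounted at the origin on the work surface. World frame = base frame: x ahead of the robot, y to its left, z up, the work surface at z = 0. Lengths are in m, angles in rad, forces in N, time in s.
With the tool pointing down it reaches from about 0.425 to 0.925 m from the base axis. Payload 6.8 kg.
Tool frame: the origin (TCP) lies between the finger pads; the fingertips stand manip.tcp_to_tips ahead of it and the grasp point (between the pads) lies 11 mm behind it (manip.tcp_to_tips is the distance from the TCP to the fingertips, in m); z points along the fingers, y is the direction in which the jaws open and shut (so a half turn about z gives the same grasp; the last joint's range is limited). The gripper opens to 85 mm and grips with 20 to 120 N. Pads are 22 mm wide; open, the fingers measure 114 mm over their backs; the gripper's body (76 mm by 85 mm) begins 54 mm behind the grasp point. The pads swing forward as they close: fully open they stand 13 mm farther back than shut.
Start: joints at [-1.323, 0.477, 0.022, 1.555, -0.011, 1.109, -0.083], TCP at [0.235, 0.633, 0.239] pointing down, gripper open.
Joint ranges: [-2.96, 2.96], [-0.34, 2.1], [-1.41, 1.46], [0.24, 2.44], [-1.37, 4.51], [0.17, 1.92], [-2.96, 2.96]. Speed limits (rad/s): [2.39, 2.39, 3.14, 3.14, 3.14, 3.14, 3.14].

## Interface

Orientations are given as a unit quaternion [w, x, y, z].
In Python, from cell import manip, optics gives the robot as it stands.
- The arm moves only by the tool apply_moves, never from a script. Its argument "targets" is a list of rows, each a list of 7 numbers: the shift along the tool's x, y, z in units of 2 cm (1.0 is 2 cm), then the turn, a rotation vector about the tool's x, y, z in units of 10 degrees (1.0 is 10 degrees), then the gripper command: -1 is shut, 1 is fully open, values between are in proportion. In form: [[tx, ty, tz, wx, wy, wz, jaw], ...]. A call has exactly 5 rows; each row shifts and turns the commanded pose from where the row before left it, along the tool's axes as they then stand; what a row does not reach is not made up. A row lasts 1/8 s, in which the tool goes at most 62.5 mm and 10.7 degrees, less where a joint would pass 70% of its speed; a pose out of reach is approached as far as the arm can. A call with a number of a shift or a turn outside -1 to 1 is refused whole. A call with a gripper value outside its range is refused whole. The fingers move at their own pace and stop on an object; "grip_force" is the grip in N (left out, the last holds). Time passes only in rows, so rows that do not move let the fingers close, or fill a call up. It gives the time, the measured TCP pose, the force and the opening at its end, in the units of the state.
- manip.read_state(): the state, without advancing time (a new reading comes with each control period).
- optics.camera(name): name is "scene" or "top" or "wrist"; returns a dict with "pixels" (480x640x3 uint8, red, green, blue), "vertical_fov" (degrees; the focal length in pixels is half the picture's height over the tangent of half this angle, whatever the lens; pixels are square), "cx", "cy" (the principal point, pixels), "R" (3x3) and "t" (3): a world point X has camera coordinates R X + t. Camera axes: x right, y down, z forward; pixel columns grow to the right and rows downward; lengths in m; the calibration is good to about 2 mm. A picture is of the moment at which its call begins. There is no depth.
- manip.sign_off(): hands the job in, once; it reports no verdict.
The state is a dict: "clock": time; "joint_pos": joint angles; "dq": joint speeds; "effort": joint torques, N m; "position": TCP position; "orientation": TCP orientation; "contact_force": force on the tool from outside, world axes, zero at the start; "torque": the same for the moment, N m; "gripper_width": opening from 0.0 (shut) to 1.0 (fully open).
Only numpy, scipy, OpenCV 4.12 (cv2) and the standard library are available. Lean on these libraries where they do the work, as an engineer would, in place of code of your own. Each camera call takes 0.05 s, during which the arm holds its last target.

## Task

The white egg disc on the candling lamp sits proud because its notch is off the red key. With the fingertips against the side of its blue post, turn the disc, still standing proud, until the notch is over the red key, and only then press the disc straight down until it is fully home. Do not take the post between the fingers or lift the disc, and leave the egg in its holder, the spray bottle and the stamp where they stand.

Things in the scene. Friction and masses are not known exactly. Their poses are not given: they have to be found in the camera images.
- lamp_axis (a point): The vertical axis of the round candling lamp, at the middle of its black deck. The lamp is a white drum, 244 mm in diameter, standing fixed on the table; its flat black deck (238 mm in diameter) is 70 mm above the table. The point's x axis points to the red key.
- key (a point): The red key: a rounded radial bar, 8 mm wide, fixed on the lamp's deck, from 72 to 118 mm from the lamp axis, its top 80 mm above the table. This point is on its top, 88 mm from the axis. Its outer 30 mm always show beyond the disc's edge.
- disc_top (a point): Centre of the disc's top face, a small grey spot, and the place to press: 94 mm above the table standing proud, 84 mm fully home. The hub under the disc resists pressing with about 6 N, stays at whatever height it is left and does not spring back. With the notch off the key the rim meets the key after 2 mm and the disc only tips. The point's x axis points to the notch.
- notch (a point): Middle of the mouth of the notch in the disc's rim, level with the disc's top, 88 mm from the disc's axis. The notch is 15 mm wide, 20 mm deep, cut right through, with a green cheek on either side; the key has 3.5 mm of room either side in it. At the start it is 45 to 180 degrees away from the key, either way round.
- post_top (a point): Centre of the top of the blue finger post, an upright round pin 12 mm in diameter that stands 28 mm above the disc's top, 62 mm from the lamp axis, exactly opposite the notch. It is fixed to the disc: pushing it sideways round the axis with about 2 N turns the disc, which stays at the angle where it is left.
- disc: The egg disc: white plastic, 0.4 kg, 176 mm in diameter, 12 mm thick, flat on top with eight flush orange windows. It lies loose on the lamp's hub, centred by a short spigot (1.5 mm of play), and can be turned either way without end. Origin on its axis at its underside (82 mm above the table standing proud, 72 mm fully home), x axis towards the notch.
- egg: A loose brown egg, 57 mm tall and 44 mm thick, standing upright in the grey holder. Origin at its lower end. To be left alone.
- egg_holder: The square grey plastic holder the egg stands in, 52 x 52 mm, 22 mm tall, loose on the table. Origin at the centre of its underside. To be left alone.
- spray_bottle: A loose white bottle with a blue cap, 50 mm in diameter, 120 mm tall. Origin at the centre of its underside. To be left alone.
- stamp: A loose hand stamp, black foot 36 x 50 x 16 mm with a wooden handle, 62 mm tall in all. Origin at the centre of its underside. To be left alone.
There are look-alikes about, which are no part of the job. Of the things that look like the disc, the middle-sized one is meant.

How it is judged:
On the way, in this order (a step that is already met when the one before it is completed fails the run):
1. the disc, still standing proud, is turned until its notch is over the key (horizontal distance between notch and key below 0.006 m and z of disc_top in the frame of lamp_axis above 0.02 m), for 0.2 s.
2. the disc is pressed home on the key (horizontal distance between notch and key below 0.006 m and z of disc_top in the frame of lamp_axis below 0.0155 m and angle between disc_top's own z axis and vertical below 0.03 rad), for 0.2 s.
At the end, for the whole second after the job is handed in: The disc is pressed at least 8.5 mm down of its 10 mm and level (within 0.03 rad), its notch within 6 mm of the key, at rest; egg, egg holder, bottle and stamp stand upright (within 0.3 rad) within 20 mm of where they started (all of step 2 and linear speed of disc below 0.01 m/s and angular speed of disc below 0.1 rad/s and distance of each of egg, egg_holder, spray_bottle, stamp from where it was at the start of the episode below 0.02 m and angle between each of egg, egg_holder, spray_bottle, stamp's own z axis and vertical below 0.3 rad); the robot touches nothing.
It fails at once if the disc is lifted more than 5 mm (z of disc_top in the frame of lamp_axis above 0.029 m).
It fails at once if the blue post is taken between the fingers (horizontal distance between the grasp point and post_top below 0.007 m and z of the grasp point in the frame of post_top below 0.012 m).
It fails at once if the egg, its holder, the bottle or the stamp is lifted, shifted more than 20 mm or tipped (distance of any of egg, egg_holder, spray_bottle, stamp from where it was at the start of the episode above 0.02 m or angle between any of egg, egg_holder, spray_bottle, stamp's own z axis and vertical above 0.3 rad).
It also fails if it takes over 61 s, if anything falls off the work surface, if the arm or the gripper's body presses on something with over 40 N, if the wrist force passes 120 N, or if a joint passes its speed limit or range.

## Working session

There is one attempt and no reset: what is moved stays moved. The work goes in short steps, Python scripts to look and compute and a tool call to move; the robot and the scene stay as the last step left them, time stands still between calls to the robot, and variables do not carry over. Pictures are saved under pics/ and viewed, and the job is handed in when it is done.

Besides the shell and the picture viewer there is one more tool, called after "Call:" as name([rows], argument=value, ...), one row to a line, values as JSON. apply_moves: Moves the arm, as the interface text tells. Its arguments: {"type":"object","properties":{"targets":{"type":"array"},"grip_force":{"type":"number"}},"required":["targets"]}

```bash
mkdir -p pics; ls; python3 - <<'E'
from cell import manip, optics
import cv2,numpy as np
s=manip.read_state()
for k,v in s.items(): print(k,np.round(v,3))
print(manip.tcp_to_tips)
for n in ["scene","top","wrist"]:
    c=optics.camera(n); cv2.imwrite(f"pics/{n}0.png",c["pixels"][:,:,::-1])
    print(n,c["vertical_fov"],c["cx"],c["cy"],[k for k in c]); print(np.round(c["R"],3),np.round(c["t"],3))
E
```

```text
pics
clock 0.0
joint_pos [-1.323  0.478  0.022  1.556 -0.012  1.109 -0.083]
dq [ 0.001  0.    -0.     0.001 -0.     0.001  0.002]
effort [-1.0000e-03 -5.9643e+01  1.6070e+00 -2.8119e+01  1.2000e-02  9.0000e-03
 -0.0000e+00]
position [0.235 0.632 0.238]
orientation [-0.     0.177  0.984 -0.001]
contact_force [-0.944  0.043 -0.196]
torque [ 0.029  0.038 -0.067]
gripper_width 0.999
0.008
scene 44.803893799502454 317.93445506562625 244.1405824857373 ['pixels', 'vertical_fov', 'cx', 'cy', 'R', 't']
[[-0.458  0.889  0.018]
 [ 0.646  0.347 -0.68 ]
 [-0.61  -0.3   -0.733]] [ 0.228 -0.305  1.341]
top 45.163850145295655 331.91846172789366 246.92195104521088 ['pixels', 'vertical_fov', 'cx', 'cy', 'R', 't']
[[-0.089 -0.996 -0.   ]
 [-0.975  0.087 -0.202]
 [ 0.201 -0.018 -0.979]] [0.087 0.556 1.118]
wrist 63.90307351248589 316.87411394570415 243.5074577393316 ['pixels', 'vertical_fov', 'cx', 'cy', 'R', 't']
[[ 0.348  0.937 -0.002]
 [ 0.888 -0.329  0.32 ]
 [ 0.3   -0.113 -0.947]] [-0.673 -0.042  0.381]
```

View pics/top0.png

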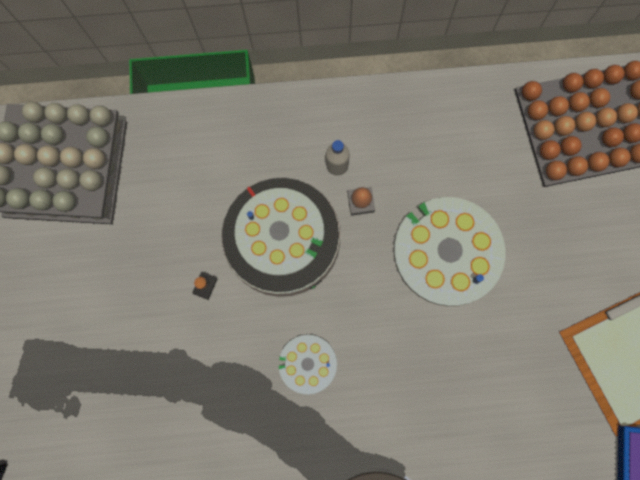

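View pics/scene0.png

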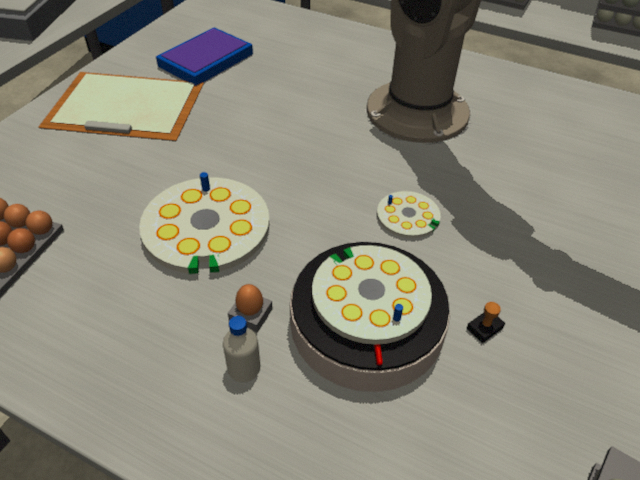

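View pics/wrist0.png

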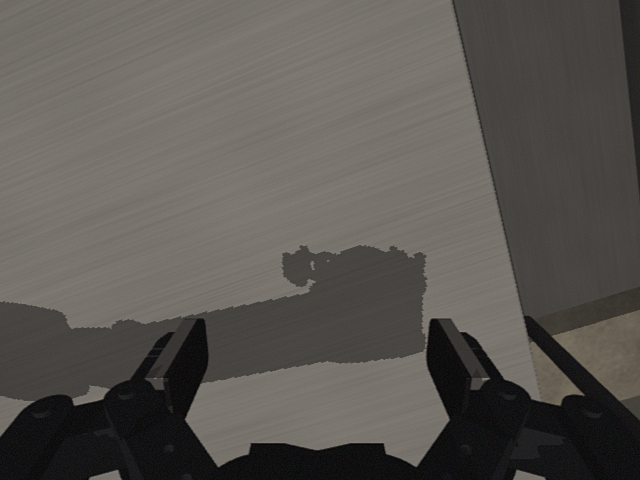

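The lamp is at about (280,235) in top. The red key is at (251,191), the blue post top at (250,215) and the notch with green cheeks at (315,248). The egg and bottle are to the right and the stamp is at lower left (205,284). Next I'll measure these in world coordinates.

```bash
cat > h.py <<'E'
from cell import manip, optics
import cv2,numpy as np
def cam(n):
    c=optics.camera(n); c["f"]=240/np.tan(np.radians(c["vertical_fov"])/2); c["R"]=np.array(c["R"]);c["t"]=np.array(c["t"]); return c
def w(c,uv,z):
    d=c["R"].T@np.array([(uv[0]-c["cx"])/c["f"],(uv[1]-c["cy"])/c["f"],1]); o=-c["R"].T@c["t"]
    return o+d*(z-o[2])/d[2]
def p(c,X):
    q=c["R"]@np.array(X)+c["t"]; return np.array([c["cx"]+c["f"]*q[0]/q[2],c["cy"]+c["f"]*q[1]/q[2]])
def masks(c):
    hsv=cv2.cvtColor(c["pixels"],cv2.COLOR_RGB2HSV); H,S,V=cv2.split(hsv)
    return dict(red=((H<5)|(H>174))&(S>180)&(V>70),green=(H>50)&(H<80)&(S>150)&(V>40),blue=(H>105)&(H<125)&(S>140)&(V>40),
      white=(S<60)&(V>150))
def blobs(c,col,mina=6):
    m=masks(c)[col].astype(np.uint8); n,l,st,ce=cv2.connectedComponentsWithStats(m)
    return [(st[i].tolist(),np.round(ce[i],1).tolist()) for i in range(1,n) if st[i,4]>=mina]
E
python3 - <<'E'
from h import *
for n in["top","scene"]:
    c=cam(n); print(n,c["f"])
    im=c["pixels"]
    for col in["red","green","blue"]: print(col,[b for b in blobs(c,col) if (190<b[1][0]<350 and 150<b[1][1]<310) or n=="scene"])
    if n=="top": crop=im[160:310,200:380]
    else: crop=im[230:390,280:460]
    cv2.imwrite(f"pics/{n}1.png",cv2.resize(crop[:,:,::-1],None,fx=4,fy=4,interpolation=cv2.INTER_CUBIC)[:600])
E
```

```text
top 577.0760241243369
red []
green []
blue []
scene 582.2274911626985
red [([375, 344, 8, 21, 121], [378.4, 354.3])]
green [([432, 220, 7, 6, 32], [435.0, 222.1]), ([429, 225, 6, 4, 10], [431.9, 226.4]), ([343, 247, 10, 11, 71], [347.4, 252.4]), ([209, 255, 10, 17, 116], [213.2, 264.0]), ([330, 254, 12, 8, 53], [335.7, 257.2]), ([188, 256, 10, 17, 129], [193.4, 265.1])]
blue [([96, 0, 67, 45, 1155], [128.7, 21.6]), ([173, 0, 11, 6, 28], [176.9, 1.7]), ([279, 0, 6, 2, 9], [281.7, 0.4]), ([157, 28, 95, 57, 1288], [205.0, 63.4]), ([200, 173, 9, 18, 116], [204.5, 181.0]), ([389, 195, 3, 9, 23], [389.9, 198.8]), ([394, 304, 9, 17, 108], [397.5, 312.1]), ([229, 316, 18, 19, 273], [237.6, 324.9])]
```

View pics/top1.png

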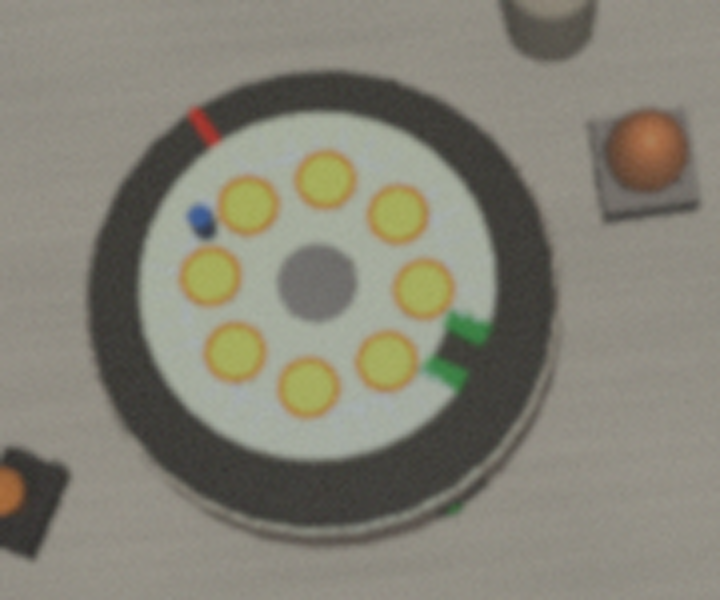

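View pics/scene1.png

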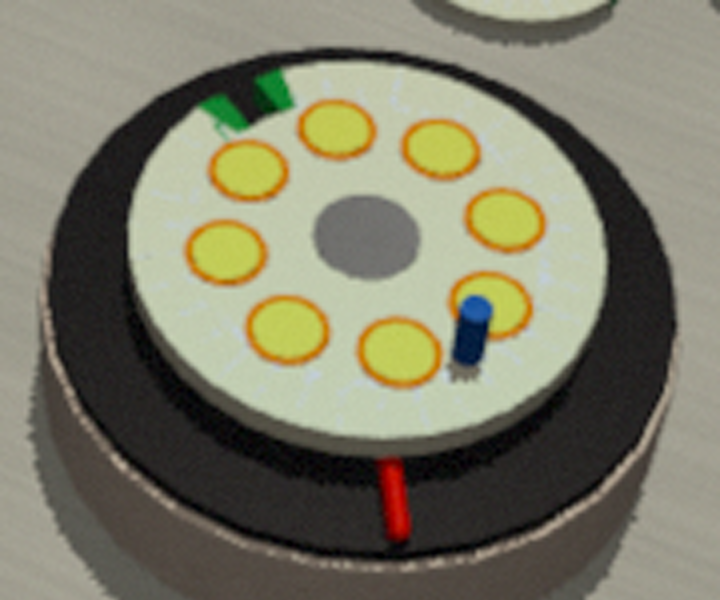

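```bash
python3 - <<'E'
from h import *
T=cam("top");S=cam("scene")
o={'top':(200,160),'scene':(280,230)}
def z(n,u): return ((u[0]+.5)/4-.5+o[n][0],(u[1]+.5)/4-.5+o[n][1])
pts=dict(spot=((317,283),(367,236),.094),keyout=((194,112),(399,536),.08),keyin=((212,144),(390,462),.08),post=((200,214),(476,306),.122),
notch=((476,361),(243,86),.094))
for k,(a,b,h) in pts.items():
    A=w(T,z('top',a),h);B=w(S,z('scene',b),h);print(k,np.round(A,4),np.round(B,4))
# ellipse fit of disc white blob
for n,c in(("top",T),("scene",S)):
    im=c["pixels"]; g=cv2.cvtColor(im,cv2.COLOR_RGB2HSV)
    print(im[int(230):232,265:268].tolist() if n=="top" else im[262:264,370:372].tolist())
# others
for nm,uv,h in(("bottlecap",(338,146),.12),("eggtop",(362,197),.06),("stamp",(201,283),.06)):
    print(nm,np.round(w(T,uv,h),3))
for nm,uv,h in(("bottlecap",(237,324),.12),("eggtop",(249,290),.06),("stamp",(492,310),.06)):
    print(nm,np.round(w(S,uv,h),3))
E
```

```text
spot [0.597  0.1402 0.094 ] [0.5978 0.1391 0.094 ]
keyout [0.6953 0.1973 0.08  ] [0.7015 0.1979 0.08  ]
keyin [0.6775 0.1892 0.08  ] [0.6757 0.1834 0.08  ]
post [0.6296 0.1923 0.122 ] [0.6299 0.1919 0.122 ]
notch [0.5507 0.065  0.094 ] [0.5519 0.0658 0.094 ]
[[[166, 172, 156], [165, 172, 157], [168, 171, 157]], [[164, 171, 157], [165, 170, 155], [164, 170, 156]]]
[[[195, 200, 84], [194, 187, 70]], [[196, 204, 86], [196, 190, 73]]]
bottlecap [0.753 0.009 0.12 ]
eggtop [ 0.661 -0.033  0.06 ]
stamp [0.511 0.306 0.06 ]
bottlecap [0.759 0.01  0.12 ]
eggtop [ 0.664 -0.036  0.06 ]
stamp [0.523 0.309 0.06 ]
```

Call:
apply_moves([
  [-0.5, -0.25, 0, 0, 0, 0, -1],
  [-1, -0.5, 0, 0, 0, 0, -1],
  [-1, -0.5, 0, 0, 0, 0, -1],
  [-1, -0.5, 0, 0, 0, 0, -1],
  [-1, -0.5, 0, 0, 0, 0, -1],
])

```text
clock: 0.98
position: [0.3054, 0.5577, 0.2395]
orientation: [0.0, 0.177, 0.984, 0.0]
contact_force: [0.3, 0.0, -0.3]
gripper_width: 0.002
```

Call:
apply_moves([
  [-1, -0.5, 0, 0, 0, 0, -1],
  [-1, -0.5, 0, 0, 0, 0, -1],
  [-1, -0.5, 0, 0, 0, 0, -1],
  [-1, -0.5, 0, 0, 0, 0, -1],
  [-1, -0.5, 0, 0, 0, 0, -1],
])

```text
clock: 1.6
position: [0.3811, 0.4764, 0.2393]
orientation: [0.0, 0.177, 0.984, 0.0]
contact_force: [0.1, 0.1, -0.1]
gripper_width: 0.0
```

Call:
apply_moves([
  [-1, -0.5, 0, 0, 0, 0, -1],
  [-1, -0.5, 0, 0, 0, 0, -1],
  [-1, -0.5, 0, 0, 0, 0, -1],
  [-1, -0.5, 0, 0, 0, 0, -1],
  [-1, -0.5, 0, 0, 0, 0, -1],
])

```text
clock: 2.22
position: [0.4573, 0.3946, 0.2393]
orientation: [0.0, 0.177, 0.984, 0.0]
contact_force: [0.2, 0.1, -0.5]
gripper_width: 0.002
```

Call:
apply_moves([
  [-1, -0.5, 0, 0, 0, 0, -1],
  [-1, -0.5, 0, 0, 0, 0, -1],
  [-1, -0.5, 0, 0, 0, 0, -1],
  [-1, -0.5, 0, 0, 0, 0, -1],
  [-1, -0.5, 0, 0, 0, 0, -1],
])

```text
clock: 2.85
position: [0.5335, 0.3129, 0.2393]
orientation: [0.0, 0.177, 0.984, 0.0]
contact_force: [0.6, -0.1, 0.8]
gripper_width: 0.001
```

Call:
apply_moves([
  [-1, -0.5, 0, 0, 0, 0, -1],
  [-1, -0.5, 0, 0, 0, 0, -1],
  [-1, -0.5, 0, 0, 0, 0, -1],
  [-1, -0.5, 0, 0, 0, 0, -1],
  [-1, -0.5, 0, 0, 0, 0, -1],
])

```text
clock: 3.48
position: [0.6098, 0.2312, 0.2393]
orientation: [-0.0, 0.177, 0.984, 0.0]
contact_force: [0.3, 0.4, -0.1]
gripper_width: 0.001
```

Call:
apply_moves([
  [-1, -0.5, 0, 0, 0, 0, -1],
  [-1, -0.5, 0, 0, 0, 0, -1],
  [0, 0, 0, 0, 0, 1, -1],
  [0, 0, 0, 0, 0, 1, -1],
  [0, 0, 0, 0, 0, 1, -1],
])

```text
clock: 4.1
position: [0.6402, 0.1991, 0.2392]
orientation: [-0.0, 0.428, 0.904, -0.0]
contact_force: [0.3, 0.7, -0.6]
gripper_width: 0.002
```

Call:
apply_moves([
  [0, 0, 0, 0, 0, 1, -1],
  [0, 0, 0, 0, 0, 1, -1],
  [0, 0, 0, 0, 0, 1, -1],
  [0, 0, 0, 0, 0, 1, -1],
  [0, 0, 0, 0, 0, 1, -1],
])

```text
clock: 4.72
position: [0.6401, 0.1993, 0.2393]
orientation: [0.0, 0.77, 0.638, 0.0]
contact_force: [-0.2, 0.2, -0.6]
gripper_width: 0.001
```

Call:
apply_moves([
  [0, 0, 0, 0, 0, 1, -1],
  [0, 0, 0, 0, 0, 1, -1],
  [0, 0, 0, 0, 0, 1, -1],
  [0, 0, 0, 0, 0, 1, -1],
  [0, 0, 0, 0, 0, 1, -1],
])

```text
clock: 5.35
position: [0.6401, 0.1994, 0.2393]
orientation: [0.0, 0.967, 0.253, 0.0]
contact_force: [1.0, 0.3, -0.9]
gripper_width: -0.0
```

Call:
apply_moves([
  [0, 0, 0, 0, 0, 1, -1],
  [0, 0, 0, 0, 0, 1, -1],
  [0, 0, 0, 0, 0, 1, -1],
  [0, 0, 0, 0, 0, 1, -1],
  [0, 0, 0, 0, 0, 1, -1],
])

```text
clock: 5.98
position: [0.6401, 0.1995, 0.2393]
orientation: [0.0, 0.984, -0.179, 0.0]
contact_force: [-0.8, 0.5, -0.7]
gripper_width: 0.004
```

```bash
cat >> h.py <<'E'
from scipy.spatial.transform import Rotation as Ro
def tool():
    s=manip.read_state(); q=s["orientation"]; R=Ro.from_quat([q[1],q[2],q[3],q[0]]).as_matrix()
    return np.array(s["position"]),R,s
A=np.array([.5975,.1397])
def goto(th,back,rad=.062,z=None,d=0):
    """TCP for pushing in CCW sense: th deg; returns shift units in tool axes and yaw units"""
    P,R,s=tool(); a=np.radians(th); r=np.array([np.cos(a),np.sin(a)]); t=np.array([-r[1],r[0]])
    X=A+rad*r-back*t; D=np.array([X[0]-P[0],X[1]-P[1],(z-P[2]) if z else 0])
    yaw=np.degrees(np.arctan2(R[1,0],R[0,0])); want=th+90+180
    dy=(want-yaw+180)%360-180
    print("P",np.round(P,4),"yaw x",round(yaw,1),"shift units",np.round(R.T@D/.02,2),"wz units",round(-dy/10,2),"j",np.round(s["joint_pos"],2))
E
python3 - <<'E'
from h import *
goto(58.4,.032)
c=cam("wrist");cv2.imwrite("pics/wrist2.png",c["pixels"][:,:,::-1])
E
```

```text
P [0.6401 0.1995 0.2393] yaw x -20.7 shift units [1.22 0.81 0.  ] wz units 1.09 j [-1.    0.63  0.94  1.61 -0.54  1.18 -1.87]
```

View pics/wrist2.png

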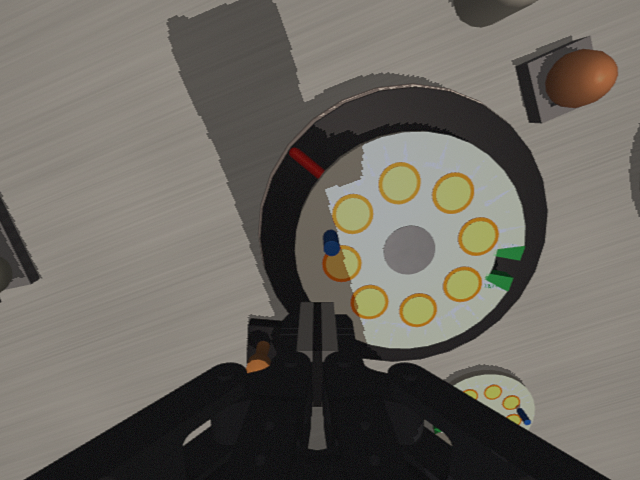

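The wrist view shows the spot at (409,250), the key from (293,151) to (322,175), the post at about (331,243) and the notch at (507,268). I'll move to the pre-contact pose and refine the axis from these.

```bash
python3 - <<'E'
from h import *
c=cam("wrist")
a=w(c,(409,250),.094)
for nm,uv,h in(("spot",(409,250),.094),("keyout",(294,152),.08),("keyin",(320,174),.08),("posttop",(331,249),.122),("posttop_alt",(330,236),.122),("notch",(512,268),.094)):
    X=w(c,uv,h); d=X-a; print(nm,np.round(X,4),round(np.hypot(d[0],d[1]),4),round(np.degrees(np.arctan2(d[1],d[0])),1))
cv2.imwrite("pics/wr3.png",cv2.resize(c["pixels"][140:300,260:440,::-1],None,fx=3.7,fy=3.7,interpolation=cv2.INTER_CUBIC))
E
```

```text
spot [0.598 0.139 0.094] 0.0 0.0
keyout [0.6973 0.1952 0.08  ] 0.1141 29.5
keyin [0.6751 0.1829 0.08  ] 0.0887 29.7
posttop [0.63   0.1923 0.122 ] 0.0622 59.0
posttop_alt [0.6391 0.1897 0.122 ] 0.0653 50.9
notch [0.5546 0.0679 0.094 ] 0.0832 -121.4
```

Call:
apply_moves([
  [0.6, 0.4, 0, 0, 0, 0, -1],
  [0.6, 0.4, 0, 0, 0, 0, -1],
  [0, 0, 0, 0, 0, 1, -1],
  [0, 0, 0.5, 0, 0, 0.1, -1],
  [0, 0, 0.5, 0, 0, 0, -1],
])

```text
clock: 6.7
position: [0.6566, 0.1759, 0.2183]
orientation: [0.0, 0.963, -0.269, -0.0]
contact_force: [-0.4, 0.8, 0.1]
gripper_width: 0.001
```

View pics/wr3.png

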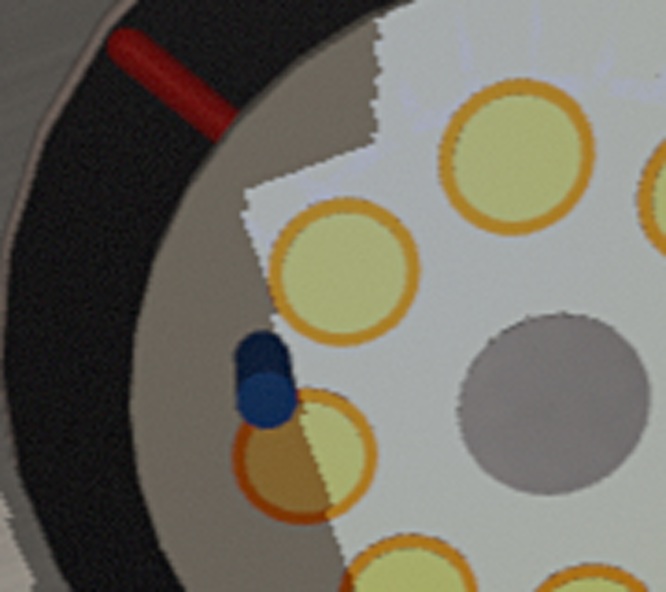

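Call:
apply_moves([
  [0, 0, 1, 0, 0, 0, -1],
  [0, 0, 1, 0, 0, 0, -1],
  [0, 0, 1, 0, 0, 0, -1],
  [0, 0, 1, 0, 0, 0, -1],
  [0, 0, 0.5, 0, 0, 0, -1],
])

```text
clock: 7.32
position: [0.6559, 0.1763, 0.1274]
orientation: [0.001, 0.963, -0.27, -0.001]
contact_force: [-0.6, -0.2, 1.2]
gripper_width: -0.002
```

Call:
apply_moves([
  [0, 0, 0.4, 0, 0, 0, -1],
  [0, 0, 0.4, 0, 0, 0, -1],
  [0, 0, 0, 0, 0, 0, -1],
  [0, 0, 0, 0, 0, 0, -1],
  [0, 0, 0, 0, 0, 0, -1],
])

```text
clock: 7.95
position: [0.6568, 0.1764, 0.1138]
orientation: [-0.0, 0.963, -0.271, 0.0]
contact_force: [0.1, 0.9, -0.3]
gripper_width: -0.004
```

```bash
sed -i 's/^A=.*/A=np.array([.598,.1392])/' h.py; python3 - <<'E'
from h import *
goto(59,.02,z=.112)
c=cam("scene");cv2.imwrite("pics/sc4.png",cv2.resize(c["pixels"][230:380,280:480,::-1],None,fx=4,fy=4,interpolation=cv2.INTER_CUBIC))
c=cam("wrist");cv2.imwrite("pics/wr4.png",c["pixels"][:,:,::-1])
E
```

```text
P [0.6568 0.1764 0.1138] yaw x -31.4 shift units [-0.56  0.01  0.09] wz units -0.04 j [-0.91  0.79  0.87  1.68 -0.7   1.01 -1.91]
```

View pics/sc4.png

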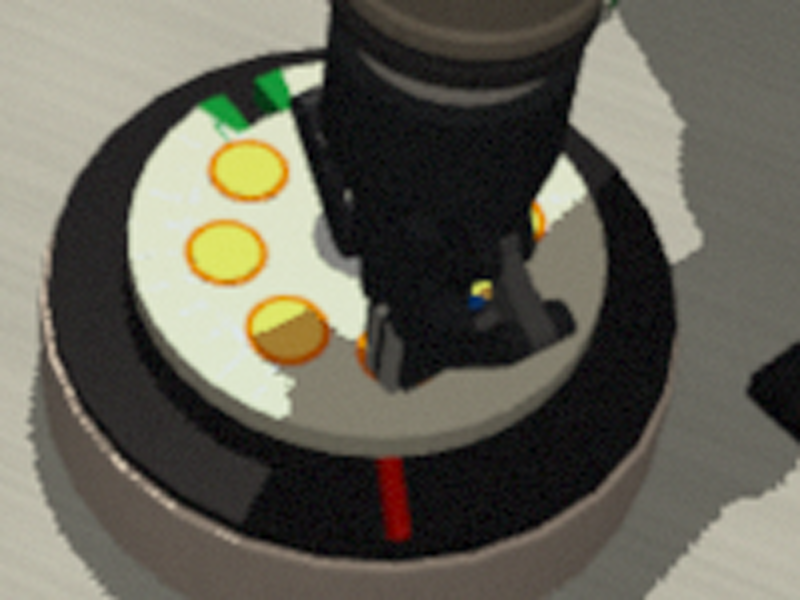

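View pics/wr4.png

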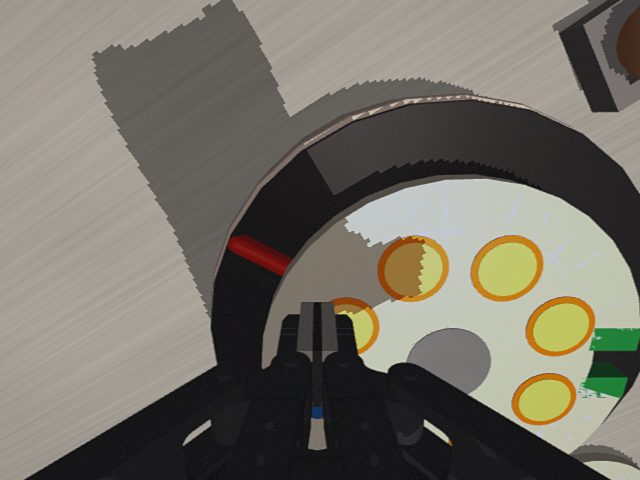

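Call:
apply_moves([
  [-0.3, 0, 0.05, 0, 0, 0, -1],
  [-0.3, 0, 0, 0, 0, 0, -1],
  [-0.14, -0.03, 0, 0, 0, -0.25, -1],
  [-0.14, -0.03, 0, 0, 0, -0.25, -1],
  [-0.14, -0.03, 0, 0, 0, -0.25, -1],
])

```text
clock: 8.68
position: [0.6404, 0.1884, 0.1126]
orientation: [-0.0, 0.979, -0.205, 0.001]
contact_force: [3.7, -0.8, -1.2]
gripper_width: 0.001
```

```bash
python3 - <<'E'
from h import *
goto(66.5,.017,z=.112)
c=cam("wrist");cv2.imwrite("pics/wr5.png",c["pixels"][:,:,::-1])
print(np.round(manip.read_state()["contact_force"],1))
E
```

```text
P [0.6404 0.1884 0.1126] yaw x -23.7 shift units [-0.11  0.    0.03] wz units -0.02 j [-0.93  0.76  0.84  1.72 -0.67  0.97 -1.82]
[ 3.5  0.4 -0.5]
```

View pics/wr5.png

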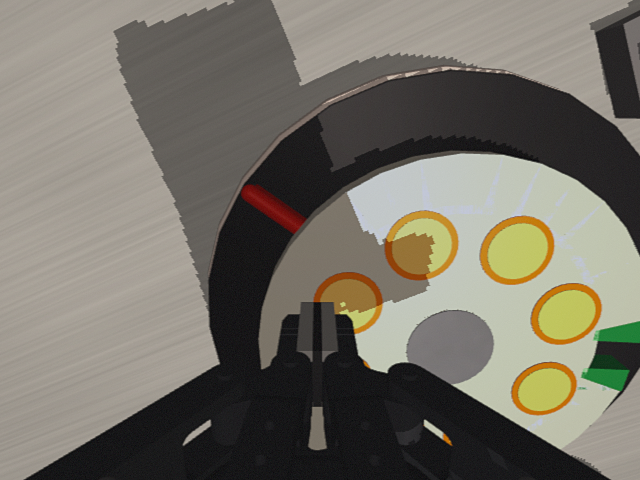

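The contact force is 3.5 N and the disc is moving with the fingers. I'll continue along the arc.

Call:
apply_moves([
  [-0.27, -0.06, 0, 0, 0, -0.5, -1],
  [-0.27, -0.06, 0, 0, 0, -0.5, -1],
  [-0.27, -0.06, 0, 0, 0, -0.5, -1],
  [-0.27, -0.06, 0, 0, 0, -0.5, -1],
  [-0.27, -0.06, 0, 0, 0, -0.5, -1],
])

```text
clock: 9.35
position: [0.6161, 0.2017, 0.1129]
orientation: [-0.001, 1.0, 0.012, 0.001]
contact_force: [3.0, 2.2, 0.1]
gripper_width: -0.002
```

```bash
python3 - <<'E'
from h import *
goto(91.5,.017,z=.112)
c=cam("wrist");cv2.imwrite("pics/wr6.png",c["pixels"][:,:,::-1])
c=cam("top");cv2.imwrite("pics/t6.png",cv2.resize(c["pixels"][160:310,200:380,::-1],None,fx=4,fy=4,interpolation=cv2.INTER_CUBIC))
E
```

```text
P [0.6161 0.2017 0.1129] yaw x 1.3 shift units [-0.13 -0.    0.04] wz units -0.02 j [-0.92  0.69  0.74  1.77 -0.57  0.91 -1.48]
```

View pics/wr6.png

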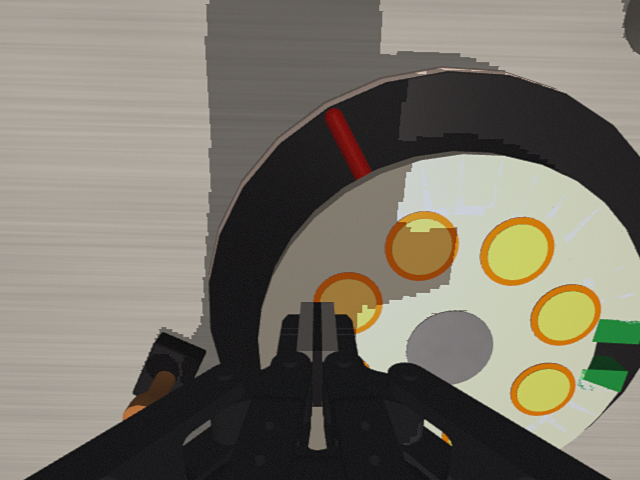

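View pics/t6.png

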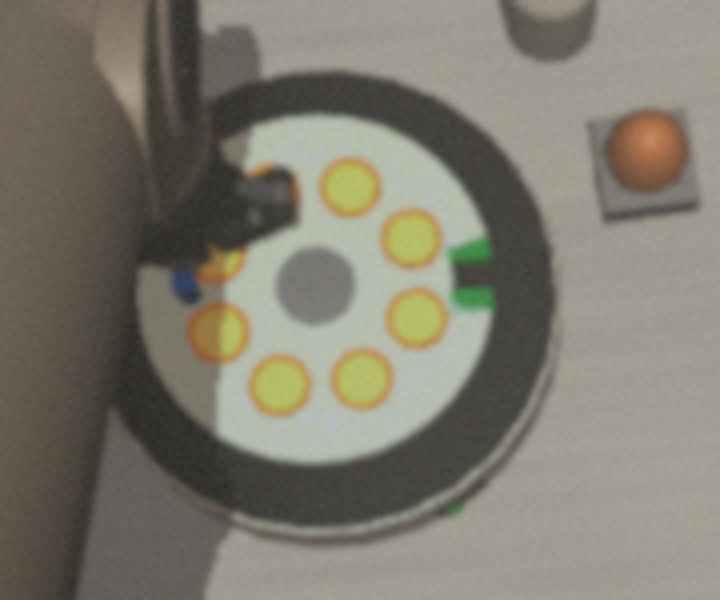

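Call:
apply_moves([
  [-0.27, -0.06, 0, 0, 0, -0.5, -1],
  [-0.27, -0.06, 0, 0, 0, -0.5, -1],
  [-0.27, -0.06, 0, 0, 0, -0.5, -1],
  [-0.27, -0.06, 0, 0, 0, -0.5, -1],
  [-0.27, -0.06, 0, 0, 0, -0.5, -1],
])

```text
clock: 10.07
position: [0.5883, 0.2021, 0.1127]
orientation: [-0.001, 0.974, 0.227, 0.001]
contact_force: [1.2, 2.3, 0.8]
gripper_width: 0.003
```

Call:
apply_moves([
  [-0.27, -0.06, 0, 0, 0, -0.5, -1],
  [-0.27, -0.06, 0, 0, 0, -0.5, -1],
  [-0.27, -0.06, 0, 0, 0, -0.5, -1],
  [-0.27, -0.06, 0, 0, 0, -0.5, -1],
  [-0.27, -0.06, 0, 0, 0, -0.5, -1],
])

```text
clock: 10.7
position: [0.5625, 0.1921, 0.1126]
orientation: [-0.001, 0.902, 0.432, 0.001]
contact_force: [-0.1, 6.1, 1.2]
gripper_width: -0.002
```

```bash
python3 - <<'E'
from h import *
goto(141.5,.017,z=.112)
c=cam("wrist");cv2.imwrite("pics/wr7.png",c["pixels"][:,:,::-1])
E
```

```text
P [0.5625 0.1921 0.1126] yaw x 51.2 shift units [-0.12 -0.06  0.03] wz units -0.03 j [-0.83  0.54  0.53  1.89 -0.38  0.81 -0.77]
```

View pics/wr7.png

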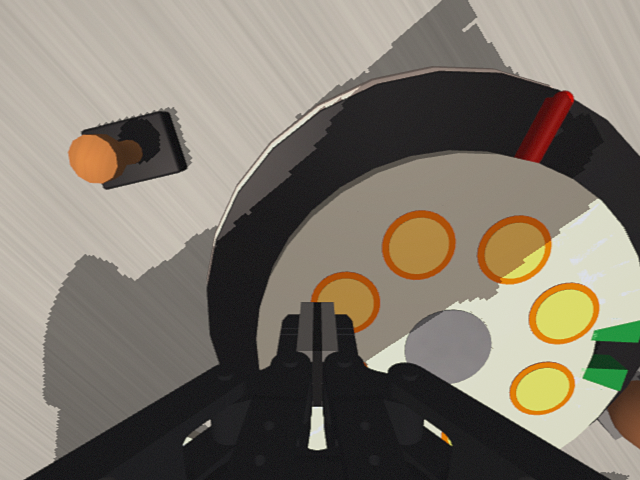

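Call:
apply_moves([
  [-0.27, -0.06, 0, 0, 0, -0.5, -1],
  [-0.27, -0.06, 0, 0, 0, -0.5, -1],
  [-0.27, -0.06, 0, 0, 0, -0.5, -1],
  [-0.27, -0.06, 0, 0, 0, -0.5, -1],
  [-0.27, -0.06, 0, 0, 0, -0.5, -1],
])

```text
clock: 11.38
position: [0.544, 0.1708, 0.1124]
orientation: [-0.001, 0.787, 0.617, 0.0]
contact_force: [-1.3, 4.6, 1.2]
gripper_width: -0.002
```

Call:
apply_moves([
  [-0.27, -0.04, 0, 0, 0, -0.5, -1],
  [-0.27, -0.04, 0, 0, 0, -0.5, -1],
  [-0.27, -0.04, 0, 0, 0, -0.5, -1],
  [-0.27, -0.04, 0, 0, 0, -0.5, -1],
  [-0.27, -0.04, 0, 0, 0, -0.5, -1],
])

```text
clock: 12.0
position: [0.5369, 0.1442, 0.112]
orientation: [-0.002, 0.635, 0.773, -0.001]
contact_force: [-4.3, 4.5, 2.8]
gripper_width: -0.002
```

```bash
python3 - <<'E'
from h import *
goto(191.5,.017,z=.112)
c=cam("wrist");cv2.imwrite("pics/wr8.png",c["pixels"][:,:,::-1])
c=cam("scene");cv2.imwrite("pics/sc8.png",cv2.resize(c["pixels"][230:380,280:480,::-1],None,fx=4,fy=4,interpolation=cv2.INTER_CUBIC))
E
```

```text
P [0.5369 0.1442 0.112 ] yaw x 101.2 shift units [-0.   -0.16 -0.  ] wz units -0.03 j [-0.62  0.46  0.31  1.97 -0.2   0.75  0.01]
```

View pics/wr8.png

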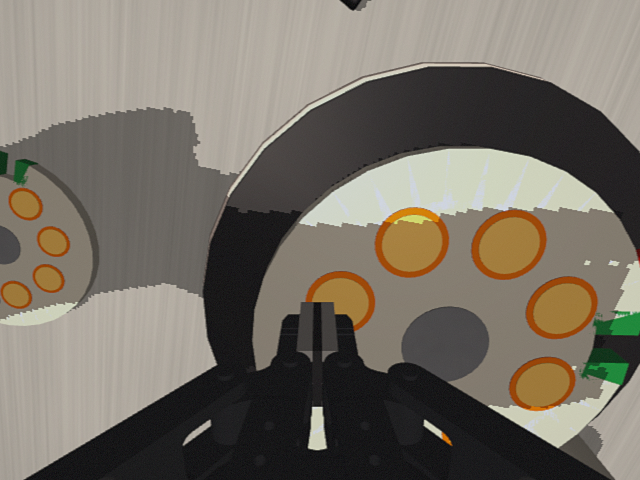

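View pics/sc8.png

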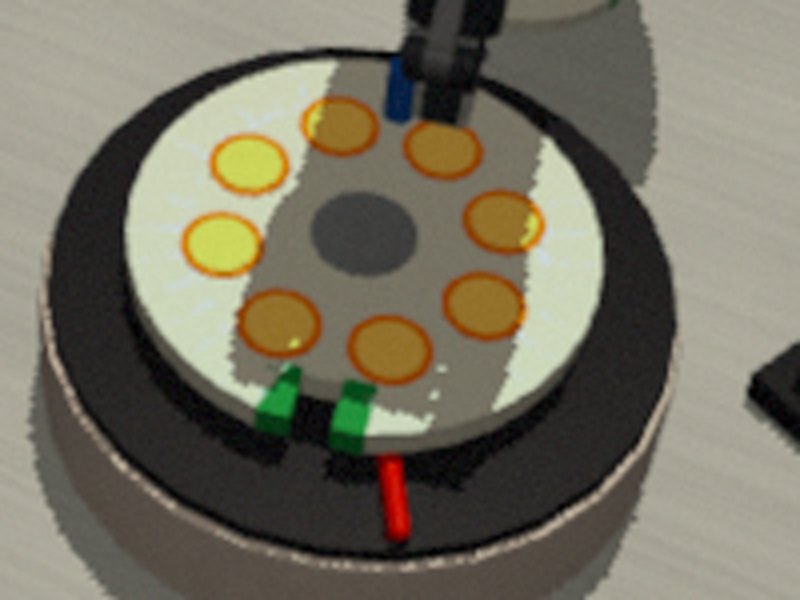

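```bash
cat >> h.py <<'E'
def overlay(fn,ths,n="scene",box=(330,300,80,75),f=8,key=29.6,h=.094):
    c=cam(n); x0,y0,ww,hh=box
    im=cv2.resize(c["pixels"][y0:y0+hh,x0:x0+ww,::-1],None,fx=f,fy=f,interpolation=cv2.INTER_CUBIC)
    cols=[(255,0,255),(255,255,0),(0,255,255)]
    def poly(a,r0,r1,hw,z,col):
        a=np.radians(a);r=np.array([np.cos(a),np.sin(a)]);t=np.array([-r[1],r[0]])
        P=[[*(A+q*r+s*hw*t),z] for q,s in((r1,-1),(r0,-1),(r0,1),(r1,1))]
        u=np.array([(p(c,X)-[x0,y0]+.5)*f-.5 for X in P]); cv2.polylines(im,[u.astype(np.int32)],False,col,1,cv2.LINE_AA)
    for th,col in zip(ths,cols): poly(th,.068,.088,.0075,h,col)
    poly(key,.0885,.118,.004,.08,(255,255,255))
    cv2.imwrite(fn,im)
E
python3 - <<'E'
from h import *
overlay("pics/ov8.png",[10,14,18])
E
```

```text
(no output)
```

View pics/ov8.png

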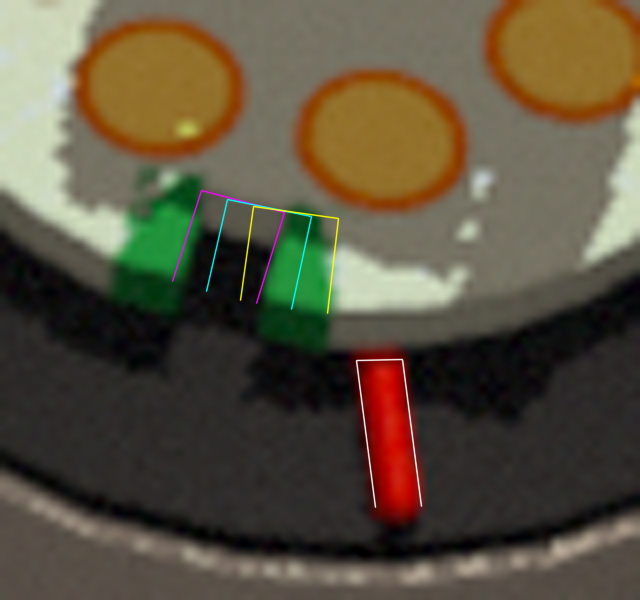

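Call:
apply_moves([
  [-0.17, -0.06, 0, 0, 0, -0.3, -1],
  [-0.17, -0.06, 0, 0, 0, -0.3, -1],
  [-0.17, -0.06, 0, 0, 0, -0.3, -1],
  [-0.17, -0.06, 0, 0, 0, -0.3, -1],
  [-0.17, -0.06, 0, 0, 0, -0.3, -1],
])

```text
clock: 12.78
position: [0.5383, 0.1255, 0.1122]
orientation: [0.0, 0.53, 0.848, 0.0]
contact_force: [0.8, 1.9, -1.0]
gripper_width: -0.004
```

```bash
python3 - <<'E'
from h import *
goto(206.5,.017,z=.112)
overlay("pics/ov9.png",[24,27,30])
E
```

```text
P [0.5383 0.1255 0.1122] yaw x 116.0 shift units [ 0.13 -0.12  0.01] wz units -0.05 j [-0.54  0.44  0.25  1.97 -0.16  0.74  0.26]
```

View pics/ov9.png

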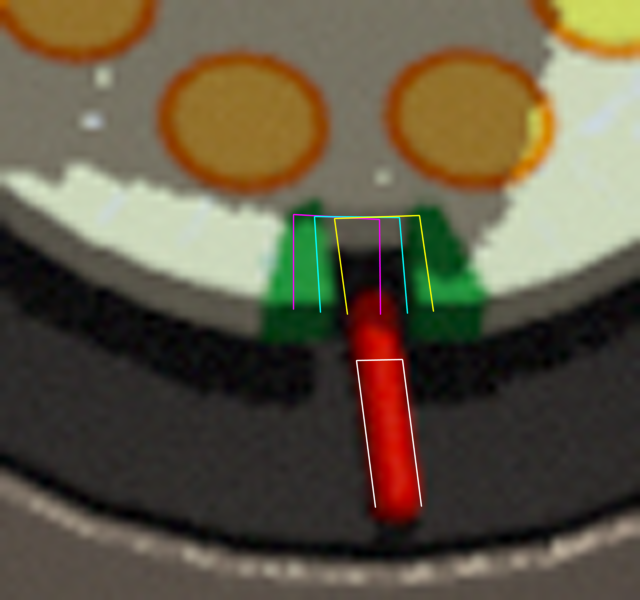

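Call:
apply_moves([
  [-0.03, 0, 0, 0, 0, -0.05, -1],
  [-0.03, 0, 0, 0, 0, -0.05, -1],
  [0, 0, 0, 0, 0, 0, -1],
  [0, 0, 0, 0, 0, 0, -1],
  [0, 0, 0, 0, 0, 0, -1],
])

```text
clock: 13.45
position: [0.5383, 0.1242, 0.1122]
orientation: [-0.0, 0.522, 0.853, -0.0]
contact_force: [-0.8, 1.2, -0.8]
gripper_width: 0.001
```

```bash
python3 - <<'E'
from h import *
goto(206.5,.017,z=.112)
overlay("pics/ov10.png",[28,29.5,31],key=29.4)
E
```

```text
P [0.5383 0.1242 0.1122] yaw x 117.1 shift units [ 0.19 -0.09  0.01] wz units 0.06 j [-0.53  0.44  0.25  1.97 -0.16  0.74  0.28]
```

View pics/ov10.png

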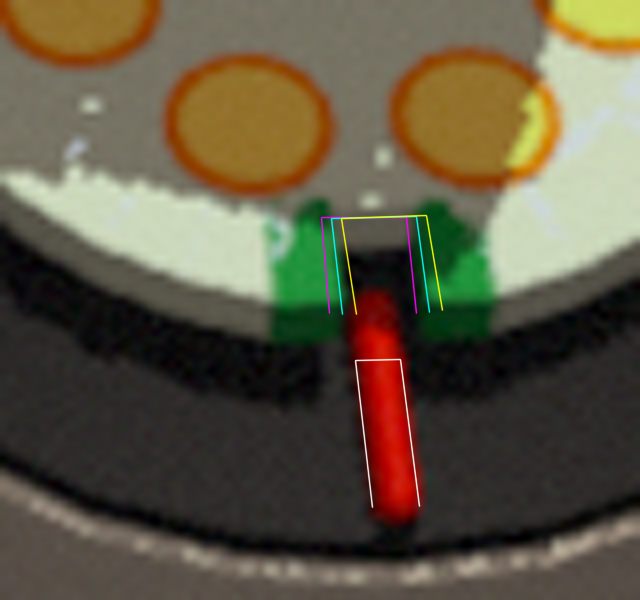

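Call:
apply_moves([
  [0.5, 0, 0, 0, 0, 0, -1],
  [0.5, 0, 0, 0, 0, 0, -1],
  [0, 0, -1, 0, 0, 0, -1],
  [0, 0, -1, 0, 0, 0, -1],
  [0, 0, -1, 0, 0, 0, -1],
])

```text
clock: 14.12
position: [0.529, 0.1424, 0.1729]
orientation: [0.0, 0.521, 0.853, -0.0]
contact_force: [-0.1, 0.2, -0.9]
gripper_width: -0.005
```

Call:
apply_moves([
  [0, 0, -1, 0, 0, 0, -1],
  [0, 0, -1, 0, 0, 0, -1],
  [0, 0, -1, 0, 0, 0, -1],
  [0, 0, -0.2, 0, 0, 0, -1],
  [0, 0, 0, 0, 0, 0, -1],
])

```text
clock: 14.75
position: [0.5291, 0.1421, 0.236]
orientation: [-0.0, 0.522, 0.853, -0.0]
contact_force: [0.1, -0.3, -0.6]
gripper_width: -0.006
```

```bash
python3 - <<'E'
from h import *
c=cam("wrist");cv2.imwrite("pics/wr11.png",c["pixels"][:,:,::-1])
P,R,s=tool(); print(P, "to axis units",np.round(R.T@np.array([A[0]-P[0],A[1]-P[1],0])/.02,2))
E
```

```text
[0.52886092 0.14198261 0.23554568] to axis units [-1.7   3.01 -0.  ]
```

View pics/wr11.png

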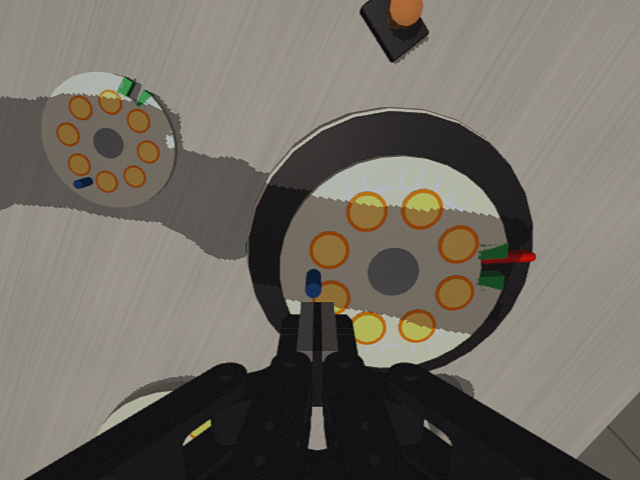

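```bash
python3 - <<'E'
from h import *
overlay("pics/ov11.png",[28,29.5,31],n="wrist",box=(460,220,90,75),key=29.5)
c=cam("wrist"); print(w(c,(393.5,271),.094))
E
```

```text
[0.59619032 0.13863997 0.094     ]
```

View pics/ov11.png

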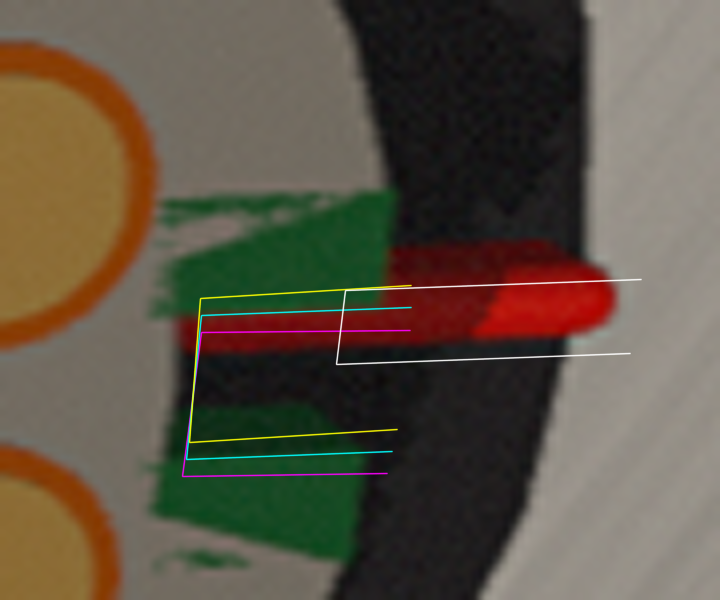

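```bash
python3 - <<'E'
from h import *
c=cam("wrist"); P,R,s=tool(); C=-c["R"].T@c["t"]; print("cam",C,"in tool",R.T@(C-P), "fwd tool",R.T@c["R"][2])
a=np.radians(29.5); r=np.array([np.cos(a),np.sin(a)])
for rho in(.02,.04,.06):
    want=A+rho*r; D=np.array([*(want-C[:2]),0]); print(rho,np.round(R.T@D/.02,2), P+D)
E
```

```text
cam [0.49113393 0.21475469 0.36958331] in tool [ 0.08218555 -0.00054066 -0.13417484] fwd tool [-3.20638803e-01 -4.63787838e-04  9.47201427e-01]
0.02 [-5.76  4.03 -0.01] [0.65316011 0.07605149 0.23540509]
0.04 [-5.71  5.03 -0.01] [0.67056723 0.08589996 0.23540509]
0.06 [-5.67  6.03 -0.01] [0.68797434 0.09574843 0.23540509]
```

Call:
apply_moves([
  [-1, 0.88, 0, 0, 0, 0, -1],
  [-1, 0.88, 0, 0, 0, 0, -1],
  [-1, 0.88, 0, 0, 0, 0, -1],
  [-1, 0.88, 0, 0, 0, 0, -1],
  [-1, 0.88, 0, 0, 0, 0, -1],
])

```text
clock: 15.58
position: [0.6538, 0.0926, 0.2354]
orientation: [-0.0, 0.522, 0.853, -0.0]
contact_force: [0.2, -0.4, 0.5]
gripper_width: -0.001
```

Call:
apply_moves([
  [-0.7, 0.6, 0, 0, 0, 0, -1],
  [0, 0, 0, 0, 0, 0, -1],
  [0, 0, 0, 0, 0, 0, -1],
  [0, 0, 0, 0, 0, 0, -1],
  [0, 0, 0, 0, 0, 0, -1],
])

```text
clock: 16.2
position: [0.6699, 0.0864, 0.2364]
orientation: [-0.0, 0.521, 0.853, 0.0]
contact_force: [0.2, -0.7, -0.4]
gripper_width: -0.0
```

```bash
python3 - <<'E'
from h import *
c=cam("wrist");cv2.imwrite("pics/wr12.png",c["pixels"][:,:,::-1])
cv2.imwrite("pics/wr12b.png",cv2.resize(c["pixels"][90:190,310:430,::-1],None,fx=6,fy=6,interpolation=cv2.INTER_CUBIC))
a=np.radians(29.5)
print(p(c,[*(A+.088*np.array([np.cos(a),np.sin(a)])),.094]))
C=-c["R"].T@c["t"];print("cam",C, "bearing from axis",np.degrees(np.arctan2(*(C[:2]-A)[::-1])))
overlay("pics/ov12.png",[28,29.5,31],n="wrist",box=(350,80,90,75),key=29.5)
E
```

```text
[388.34265502 111.37287734]
cam [0.63202822 0.15924936 0.37071752] bearing from axis 30.506511393963393
```

View pics/wr12.png

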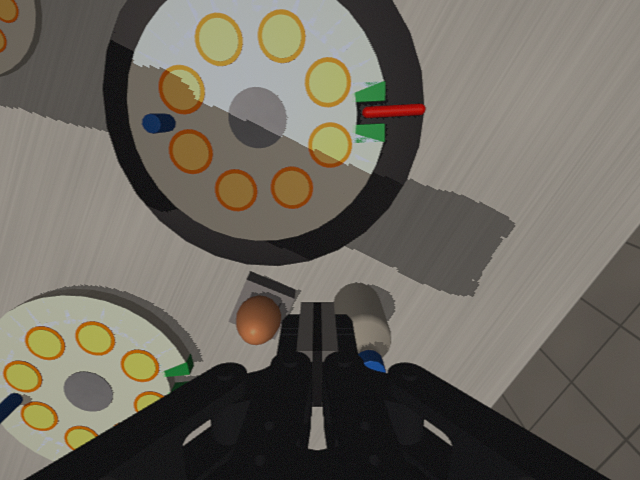

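View pics/ov12.png

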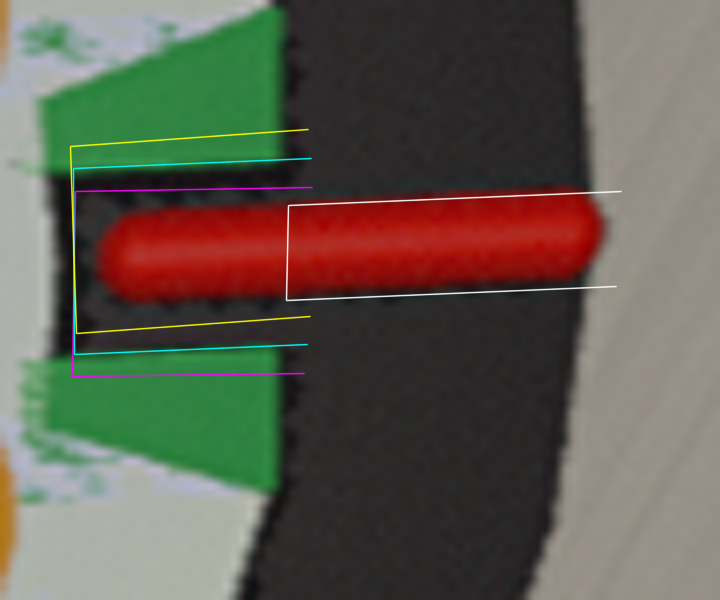

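The wrist view confirms alignment: the key lies inside the notch at about (390,111), with roughly 0.7 mm of offset. I'll rotate 90° so the gripper's narrow side faces the post, then move over the disc centre.

Call:
apply_moves([
  [0, 0, 0, 0, 0, 1, -1],
  [0, 0, 0, 0, 0, 1, -1],
  [0, 0, 0, 0, 0, 1, -1],
  [0, 0, 0, 0, 0, 1, -1],
  [0, 0, 0, 0, 0, 1, -1],
])

```text
clock: 16.92
position: [0.6703, 0.0861, 0.2364]
orientation: [-0.0, 0.835, 0.55, 0.0]
contact_force: [0.0, -0.0, 0.0]
gripper_width: -0.002
```

Call:
apply_moves([
  [0, 0, 0, 0, 0, 1, -1],
  [0, 0, 0, 0, 0, 1, -1],
  [0, 0, 0, 0, 0, 1, -1],
  [0, 0, 0, 0, 0, 1, -1],
  [0, 0, 0, 0, 0, 0, -1],
])

```text
clock: 17.55
position: [0.6702, 0.0863, 0.2362]
orientation: [0.0, 0.972, 0.235, -0.0]
contact_force: [-0.3, 0.2, -0.3]
gripper_width: -0.0
```

```bash
python3 - <<'E'
from h import *
P,R,s=tool(); print(P,R.round(3), "to axis units",np.round(R.T@np.array([A[0]-P[0],A[1]-P[1],0])/.02,2))
E
```

```text
[0.67024796 0.08628348 0.23621269] [[ 0.889  0.457 -0.   ]
 [ 0.457 -0.889 -0.   ]
 [-0.     0.    -1.   ]] to axis units [-2.   -4.01 -0.  ]
```

Call:
apply_moves([
  [-0.4, -0.8, 0, 0, 0, 0, -1],
  [-0.4, -0.8, 0, 0, 0, 0, -1],
  [-0.4, -0.8, 0, 0, 0, 0, -1],
  [-0.4, -0.8, 0, 0, 0, 0, -1],
  [-0.4, -0.8, 0, 0, 0, 0, -1],
])

```text
clock: 18.18
position: [0.5971, 0.1399, 0.2364]
orientation: [-0.0, 0.972, 0.235, 0.0]
contact_force: [0.5, -0.6, 0.6]
gripper_width: 0.003
```

Call:
apply_moves([
  [0, 0, 1, 0, 0, 0, -1],
  [0, 0, 1, 0, 0, 0, -1],
  [0, 0, 1, 0, 0, 0, -1],
  [0, 0, 1, 0, 0, 0, -1],
  [0, 0, 0.9, 0, 0, 0, -1],
])

```text
clock: 18.8
position: [0.5982, 0.1385, 0.1365]
orientation: [0.0, 0.972, 0.234, -0.0]
contact_force: [0.7, 0.2, -0.1]
gripper_width: 0.003
```

Call:
apply_moves([
  [0, 0, 0.5, 0, 0, 0, -1],
  [0, 0, 0.4, 0, 0, 0, -1],
  [0, 0, 0.2, 0, 0, 0, -1],
  [0, 0, 0, 0, 0, 0, -1],
  [0, 0, 0, 0, 0, 0, -1],
])

```text
clock: 19.42
position: [0.5986, 0.1391, 0.1168]
orientation: [-0.0, 0.972, 0.234, 0.0]
contact_force: [-0.9, -0.5, 0.4]
gripper_width: -0.001
```

```bash
python3 - <<'E'
from h import *
P,R,s=tool(); print(P, np.round(s["contact_force"],1),"to axis units",np.round(R.T@np.array([A[0]-P[0],A[1]-P[1],0])/.02,2))
c=cam("scene");cv2.imwrite("pics/sc13.png",cv2.resize(c["pixels"][230:380,280:480,::-1],None,fx=4,fy=4,interpolation=cv2.INTER_CUBIC))
E
```

```text
[0.59862493 0.13905932 0.11680497] [-0.9 -0.5  0.4] to axis units [-0.02 -0.02 -0.  ]
```

View pics/sc13.png

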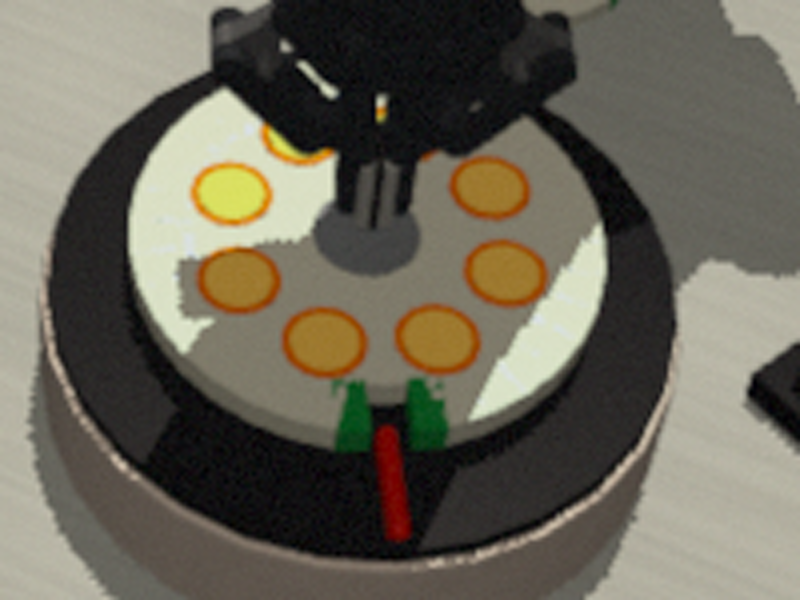

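Call:
apply_moves([
  [0, 0, 0.25, 0, 0, 0, -1],
  [0, 0, 0.25, 0, 0, 0, -1],
  [0, 0, 0.1, 0, 0, 0, -1],
  [0, 0, 0.1, 0, 0, 0, -1],
  [0, 0, 0, 0, 0, 0, -1],
])

```text
clock: 20.1
position: [0.5983, 0.1389, 0.1022]
orientation: [0.0, 0.972, 0.234, -0.0]
contact_force: [0.1, -0.4, -1.3]
gripper_width: 0.001
```

Call:
apply_moves([
  [0, 0, 0.05, 0, 0, 0, -1],
  [0, 0, 0.05, 0, 0, 0, -1],
  [0, 0, 0.05, 0, 0, 0, -1],
  [0, 0, 0.05, 0, 0, 0, -1],
  [0, 0, 0, 0, 0, 0, -1],
])

```text
clock: 20.72
position: [0.5985, 0.1389, 0.0989]
orientation: [-0.0, 0.972, 0.234, 0.0]
contact_force: [-1.9, 0.1, 4.9]
gripper_width: -0.004
```

Call:
apply_moves([
  [0, 0, 0.06, 0, 0, 0, -1],
  [0, 0, 0.06, 0, 0, 0, -1],
  [0, 0, 0.06, 0, 0, 0, -1],
  [0, 0, 0.06, 0, 0, 0, -1],
  [0, 0, 0, 0, 0, 0, -1],
])

```text
clock: 21.35
position: [0.5985, 0.1389, 0.0941]
orientation: [-0.0, 0.972, 0.234, 0.0]
contact_force: [-1.6, -1.0, 4.9]
gripper_width: -0.003
```

Call:
apply_moves([
  [0, 0, 0.05, 0, 0, 0, -1],
  [0, 0, 0.05, 0, 0, 0, -1],
  [0, 0, 0.05, 0, 0, 0, -1],
  [0, 0, 0, 0, 0, 0, -1],
  [0, 0, 0, 0, 0, 0, -1],
])

```text
clock: 21.98
position: [0.5985, 0.1389, 0.0918]
orientation: [-0.0, 0.972, 0.234, 0.0]
contact_force: [-4.4, -0.0, 11.0]
gripper_width: -0.003
```

Call:
apply_moves([
  [0, 0, 0.05, 0, 0, 0, -1],
  [0, 0, 0.05, 0, 0, 0, -1],
  [0, 0, 0, 0, 0, 0, -1],
  [0, 0, 0, 0, 0, 0, -1],
  [0, 0, 0, 0, 0, 0, -1],
])

```text
clock: 22.6
position: [0.5987, 0.1389, 0.0914]
orientation: [-0.001, 0.972, 0.234, 0.0]
contact_force: [-8.9, -0.9, 26.0]
gripper_width: 0.0
```

```bash
python3 - <<'E'
from h import *
overlay("pics/ov14.png",[29.5],h=.084)
E
```

```text
(no output)
```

View pics/ov14.png

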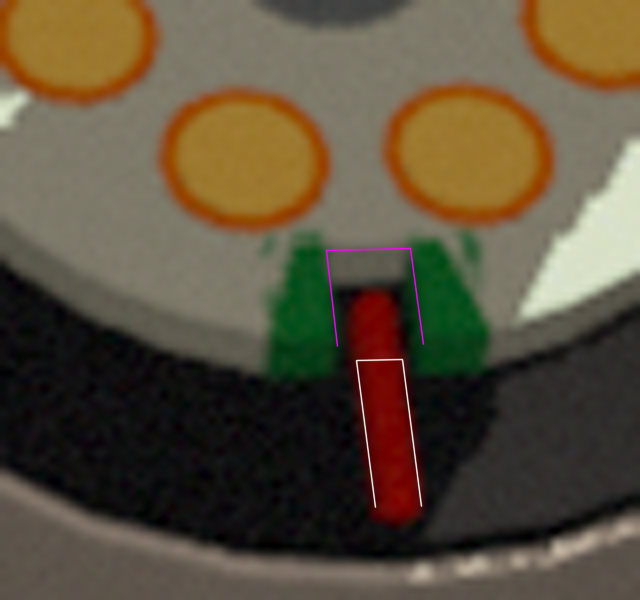

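The force rose to 26 N with no further travel, and the overlay at home height (z = 84 mm) fits, so the disc is home. I'll retreat straight up.

Call:
apply_moves([
  [0, 0, -0.1, 0, 0, 0, -1],
  [0, 0, -0.2, 0, 0, 0, -1],
  [0, 0, -0.5, 0, 0, 0, -1],
  [0, 0, -1, 0, 0, 0, -1],
  [0, 0, -1, 0, 0, 0, -1],
])

```text
clock: 23.28
position: [0.5986, 0.1389, 0.1462]
orientation: [0.0, 0.972, 0.234, 0.0]
contact_force: [0.9, -0.8, -0.8]
gripper_width: 0.001
```

Call:
apply_moves([
  [0, 0, -1, 0, 0, 0, -1],
  [0, 0, -1, 0, 0, 0, -1],
  [0, 0, -1, 0, 0, 0, -1],
  [0, 0, -0.5, 0, 0, 0, -1],
  [0, 0, 0, 0, 0, 0, -1],
])

```text
clock: 23.9
position: [0.5986, 0.1391, 0.2152]
orientation: [-0.0, 0.972, 0.234, 0.001]
contact_force: [-0.4, 0.3, -0.1]
gripper_width: -0.001
```

```bash
python3 - <<'E'
from h import *
overlay("pics/ov15.png",[29.5],h=.084,box=(290,230,160,150),f=4)
c=cam("scene");cv2.imwrite("pics/sc15.png",c["pixels"][:,:,::-1])
print(tool()[0],manip.read_state()["contact_force"])
E
```

```text
[0.5978703  0.13901813 0.21392386] [ 0.41288363 -0.43529586 -0.07087008]
```

View pics/sc15.png

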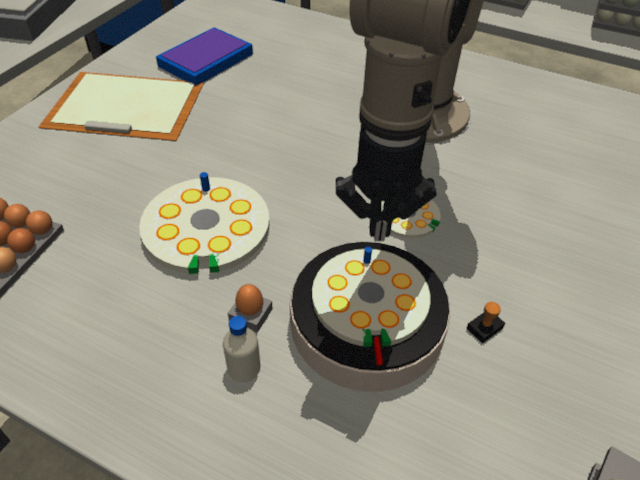

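View pics/ov15.png

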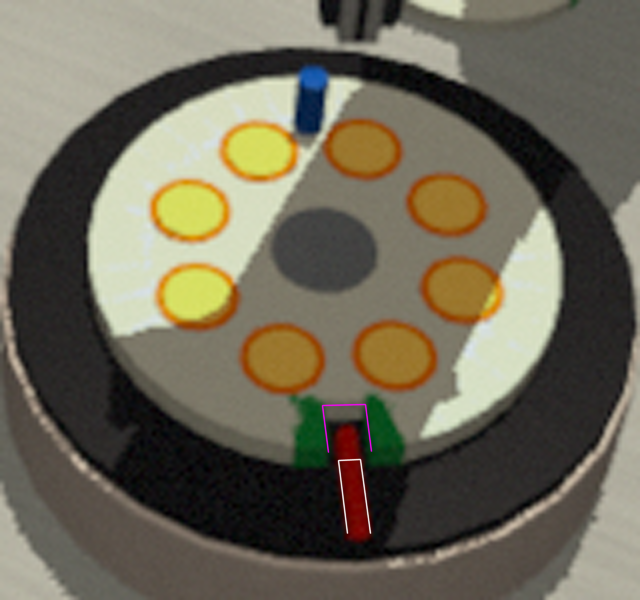

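The disc is home at about (370,293) with the key seated in the notch at (377,340). The egg, bottle and stamp look undisturbed and the arm is clear.

```bash
python3 -c "
from cell import manip; print(manip.sign_off())"
```

```text
the job is handed in; nothing more can be done
None
```

The disc is home on the red key, and I handed the job in after about 24 s on the robot clock, against the 61 s limit. The sign-off itself gives no verdict.

- **Turning:** With the shut fingertips against the side of the blue post, I turned the disc about 151° counter-clockwise while it still stood proud. I never took the post between the fingers or lifted the disc.
- **Alignment before pressing:** The scene view and a close wrist view from above both put the notch within about 0.5° (under 1 mm) of the key. An earlier oblique wrist view suggested 1–2 mm off. I put that down to parallax and calibration, and the view from above settled it.
- **Pressing:** I pressed straight down on the grey centre spot. It moved at about 5 N until the fingertips were about 10 mm down, and the force then rose to 26 N with almost no further travel, so it had bottomed out.
- **Last checks:** After I lifted clear, the notch outline drawn at the home height (84 mm) fitted the picture and the key sat inside the notch. I judged the disc level by eye. The egg, its holder, the bottle and the stamp looked unmoved, and the arm was touching nothing.

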